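# Push a used petri dish under the spring flap of a discard box

## Task

Put the used petri dish lying on the deck of the discard box away: press the box's press plate down with one fingertip to hold the spring flap open, and with the other fingertip push the dish along the deck under the open flap until it drops into the box, then let the flap spring shut. Only push the dish, never lift it, and leave the vial, the bottle, the spare dish and the timer standing round the box where they are.

Things in the scene. Friction and masses are not known exactly. Their poses are not given: they have to be found in the camera images.
- discard_box: Grey discard box, fixed on the worktop, 190 mm long (x), 72 mm wide (y). Origin on the worktop under the crest (far edge of the deck), on its middle line; x = the way the dish is pushed, y = left, towards the press plate. Solid deck x -96 to 0 mm, top at z 70 mm, open at the front end, 64 mm wide between side walls 4 mm thick that stand 8 mm above the deck as rails.
- crest (a point): Middle of the deck's far edge, deck height (box x 0, y 0, z 70 mm). Beyond it is the well: an open hole from box x 0 to 91 mm, 64 mm wide, floor at z 4 mm. A dish whose centre is pushed past the crest tips off and falls in by itself.
- flap_hinge (a point): Point on the flap's hinge line, at box x 0, y +53, z 90 mm; the line runs along the box's x. The aluminium flap is a rocker: lid sheet and apron right of the hinge, press plate left of it. Pressing the plate down swings the lid up sideways; let go, it springs shut.
- flap (a joint): Flap angle in rad: 0 shut (spring), 1.0 its stop. From about 0.5 the apron clears the dish; 0.6 to 0.8 is a good opening. At 0.7 the lid's right edge stands 80 mm above the deck (only at box x over 21 mm). Force at the middle of the press plate: about 1.5 to 2 N to start, 3 to 4 N at 0.7.
- apron (a point): Middle of the lower edge of the flap's front apron (moves with the flap); shut, at box x 22, y -1 mm, 5 mm above the deck, so that the dish stops there before it can tip in. Behind it the lid sheet covers the well, box x 21 to 93 mm.
- press_plate (a point): Point of the press plate 42 mm from the hinge, box x -62 mm (moves with the flap). 2 mm sheet, 4 to 72 mm from the hinge, rolled end edge, box x -120 to -4 mm: a fingertip can slide along x while pressing. At joint q a point r from the hinge is at box y = 53 + r cos(0.35-q), z = 90 + r sin(0.35-q) mm, so pressed it comes down to deck height. Free below down to the worktop.
- dish_center (a point): Middle of the used petri dish with lid, a closed white disc 56 mm across and 15 mm high, 20 g, lying on the deck of the discard box between the rails; its centre starts 42 to 58 mm before the crest.
- vial: Bystander: small white vial with black cap, 23 mm across, 52 mm high, standing on the worktop on the right of the box. Origin at its underside.
- bottle: Bystander: white screw-cap bottle with red cap, 48 mm across, 111 mm high, on the worktop on the right of the box. Origin at its underside.
- spare_dish: Bystander: a second petri dish, 56 mm across, 15 mm high, lying on the worktop on the right of the box. Origin at its underside.
- timer: Bystander: black bench timer, 50x76x24 mm, lying on the worktop on the left of the box. Origin at its underside.

How it is judged:
On the way, in this order (a step that is already met when the one before it is completed fails the run):
1. a fingertip holds the flap open while the dish is still on the deck in front of it (value of joint flap above 0.45 rad and contact force between the fingers and flap above 0.5 N and x of dish_center in the frame of discard_box below -0.012 m), for 0.2 s.
2. the dish goes over the crest under the flap while the finger still holds the flap open (value of joint flap above 0.4 rad and contact force between the fingers and flap above 0.5 N and x of dish_center in the frame of discard_box above 0 m), for 0.05 s.
At the end, for the whole second after the job is handed in: The dish lies at rest inside the well of the discard box, its centre more than 18 mm below the deck, and the flap has sprung shut (within 0.06 rad) (x of dish_center in the frame of discard_box between 0 and 0.093 m and y of dish_center in the frame of discard_box between -0.034 and 0.034 m and height (world z) of dish_center below 0.052 m and linear speed of dish below 0.03 m/s and value of joint flap below 0.06 rad); the robot touches nothing.
It fails at once if the dish is lifted (its centre more than 12 mm above where it lies on the deck) (height (world z) of dish_center above 0.0895 m).
It fails at once if the vial is moved by more than 20 mm (distance of vial from where it was at the start of the episode above 0.02 m).
It fails at once if the bottle is moved by more than 20 mm (distance of bottle from where it was at the start of the episode above 0.02 m).
It fails at once if the spare dish is moved by more than 20 mm (distance of spare_dish from where it was at the start of the episode above 0.02 m).
It fails at once if the timer is moved by more than 20 mm (distance of timer from where it was at the start of the episode above 0.02 m).
It also fails if it takes over 45 s, if anything falls off the work surface, if the arm or the gripper's body presses on something with over 40 N, if the wrist force passes 120 N, or if a joint passes its speed limit or range.

## Robot

A 6-joint arm with a two-finger parallel gripper is mounted at the origin on a cart in front of the work surface, level with it; the furniture and walls round the work are solid. World frame = base frame: x ahead of the robot, y to its left, z up, the work surface at z = 0. Lengths are in m, angles in rad, forces in N, time in s.
With the tool pointing down it reaches from about 0.35 to 0.775 m from the base axis. Payload 5.5 kg.
Tool frame: the origin (TCP) lies at the very end of the fingers, on their centre line; the grasp point (between the pads) lies 19 mm behind it; x points along the fingers, y is the direction in which the jaws open and shut, and the axes are right-handed (so a half turn about x gives the same grasp; the last joint's range is limited). The gripper opens to 85 mm and grips with 20 to 120 N. Pads are 22 mm wide; open, the fingers measure 114 mm over their backs; the gripper's body (76 mm by 85 mm) begins 54 mm behind the grasp point. The pads swing forward as they close: fully open they stand 13 mm farther back than shut.
Start: joints at [1.124, 0.313, 0.046, 1.304, 0, 1.431], TCP at [0.174, 0.548, 0.231] pointing down, gripper open.
Joint ranges: [-2.76, 2.76], [-0.86, 1.69], [-1.03, 1.26], [-2.2, 2.34], [-1.47, 1.5], [-3.14, 3.14]. Speed limits (rad/s): [2.57, 2.57, 3.14, 3.14, 3.14, 3.14].

## Interface

Orientations are given as a unit quaternion [w, x, y, z].
In Python, from workcell import readout, cams, env, finder gives the robot as it stands.
- The arm moves only by the tool drive_tool, never from a script. Its argument "moves" is a list that holds one entry, the list of rows, each a list of 7 numbers: the shift along the tool's x, y, z in m, then the turn, a rotation vector about the tool's x, y, z in rad, then the closure in counts, from 0 (fully open) to 255 (shut). A call has exactly 5 rows; each row is the pose to reach, as a shift and turn from the pose measured when the call began, along the tool's axes at that moment; what a row does not reach only later rows make up. A row lasts 1/8 s, in which the tool goes at most 62.5 mm and 10.7 degrees, less where a joint would pass 70% of its speed; a pose out of reach is approached as far as the arm can. A call with a gripper value outside its range is refused whole. The fingers move at their own pace and stop on an object; "squeeze" is the grip in N (left out, the last holds). Time passes only in rows, so rows that repeat a pose let the fingers close, or fill a call up. It gives the time, the measured TCP pose, the force and the opening at its end, in the units of the state.
- readout.get_state(): the state, without advancing time (a new reading comes with each control period).
- cams.read_camera(name): name is "side" or "top"; returns the picture (384x512x3 uint8, blue, green, red); there is no depth.
- cams.camera_params(name): a dict with "mtx" (3x3 intrinsics, pixels), "R" (3x3) and "t" (3): a world point X has camera coordinates R X + t. Camera axes: x right, y down, z forward; pixel columns grow to the right and rows downward; lengths in m; the calibration is good to about 2 mm. A picture is of the moment at which its call begins. camera_params takes no time and is no camera call.
- env.hand_in(): hands the job in, once; it reports no verdict.
Trained networks look in the newest picture that a camera, given by its name, has taken for a name from the list of things; names that differ only in an ending like _2 or _b are one class to them, and where a whole thing is asked for, a point or a joint stands for the part that bears it (a point fixed in the world has none). Each returns a list of dicts, best first, with "conf" (0 to 1); they miss things now and then, are a little off and sometimes report something else, mostly with a low value. They report only what shows in the picture. A call takes as long as a camera call.
- finder.regions_of(camera, name): "pixels" (384x512 bool, what is visible of it) and "point" ([column, row] in pixels, amid what is visible of it).
The state is a dict: "clock": time; "joint_pos": joint angles; "qvel": joint speeds; "tau": joint torques, N m; "tcp_pos": TCP position; "orientation": TCP orientation; "wrist_force": force on the tool from outside, world axes, zero at the start; "ft_torque": the same for the moment, N m; "finger_gap": finger opening in m.
Only numpy, scipy, OpenCV 4.12 (cv2) and the standard library are available. Lean on these libraries where they do the work, as an engineer would, in place of code of your own. Each camera call takes 0.05 s, during which the arm holds its last target.

## Working session

There is one attempt and no reset: what is moved stays moved. The work goes in short steps, Python scripts to look and compute and a tool call to move; the robot and the scene stay as the last step left them, time stands still between calls to the robot, and variables do not carry over. Pictures are saved under pics/ and viewed, and the job is handed in when it is done.

Besides the shell and the picture viewer there is one more tool, called by a JSON object that holds its "name" and its "arguments", one argument or row to a line. drive_tool: Moves the arm, as the interface text tells. Its arguments: {"type":"object","properties":{"moves":{"type":"array"},"squeeze":{"type":"number"}},"required":["moves"]}

```bash
ls; mkdir -p pics
cat > h.py <<'E'
from workcell import readout, cams, env, finder
import numpy as np, cv2
def par(n):
    p=cams.camera_params(n); return np.array(p["mtx"]),np.array(p["R"]),np.array(p["t"])
def proj(n,X):
    K,R,t=par(n); X=np.atleast_2d(X); c=X@R.T+t; q=c@K.T; return q[:,:2]/q[:,2:]
def ray_z(n,px,z):
    K,R,t=par(n); d=R.T@np.linalg.solve(K,[px[0],px[1],1.]); o=-R.T@t
    return o+d*(z-o[2])/d[2]
E
python3 - <<'E'
from h import *
for n in("side","top"):
    im=cams.read_camera(n); cv2.imwrite(f"pics/{n}0.png",im)
    K,R,t=par(n); print(n,K.round(1).tolist(),R.round(3).tolist(),(-R.T@t).round(3))
s=readout.get_state(); print(s)
E
```

```text
pics
side [[409.3, 0.0, 245.9], [0.0, 409.3, 194.6], [0.0, 0.0, 1.0]] [[0.827, -0.562, -0.007], [-0.39, -0.565, -0.727], [0.404, 0.605, -0.686]] [ 0.157 -0.611  0.808]
top [[357.7, 0.0, 260.1], [0.0, 357.7, 189.9], [0.0, 0.0, 1.0]] [[-0.026, -1.0, -0.005], [-0.995, 0.026, -0.093], [0.093, 0.003, -0.996]] [0.515 0.05  0.96 ]
{'clock': 0.1, 'joint_pos': array([ 1.12443510e+00,  3.13931468e-01,  4.50765858e-02,  1.30360325e+00,
       -9.58864385e-06,  1.43119063e+00]), 'qvel': array([ 0.00033711, -0.00249167,  0.0023011 , -0.00089266, -0.00029714,
        0.00092021]), 'tau': array([ 3.42337858e-03, -4.81727636e+01,  2.99242902e+01,  1.28065195e-02,
       -6.66253050e-05, -1.65996352e-05]), 'tcp_pos': array([0.17344363, 0.54772993, 0.23048799]), 'orientation': array([ 0.69863914,  0.10746621,  0.69897202, -0.10859317]), 'wrist_force': array([ 0.13597767,  0.33944607, -0.65628736]), 'ft_torque': array([ 0.00631341,  0.03567547, -0.00756688]), 'finger_gap': 0.08543019094927126}
```

View pics/side0.png

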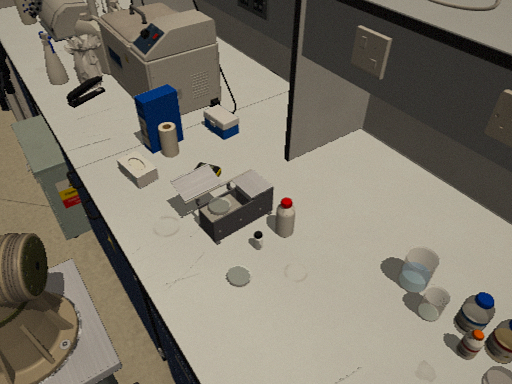

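View pics/top0.png

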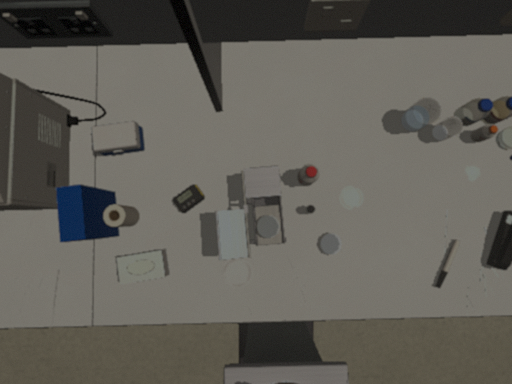

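Run:
```python
from h import *
for n in("top","side"):
    im=cv2.imread(f"pics/{n}0.png"); ov=im.copy(); i=0
    for nm in ("discard_box","flap","dish_center","vial","bottle","timer","spare_dish"):
        try: r=finder.regions_of(n,nm)
        except Exception as e: print(nm,e); continue
        for d in r[:2]:
            m=np.array(d["pixels"]); ys,xs=np.nonzero(m)
            print(n,nm,round(d["conf"],2),np.round(d["point"],1),m.sum(),xs.min(),xs.max(),ys.min(),ys.max())
        if r: np.save(f"{n}_{nm}.npy",np.array(r[0]["pixels"]))
```

```text
top discard_box 0.59 [256.1 210.6] 3769 216 286 166 259
top flap 0.86 [242.6 214.9] 2699 216 280 166 260
top flap 0.3 [187.8 197.9] 581 173 205 184 211
top dish_center 0.81 [270. 227.] 435 257 280 215 237
top vial 0.62 [312.1 208.6] 75 305 315 204 213
top bottle 0.69 [309.4 175. ] 322 299 319 164 184
top timer 0.59 [186.3 198.1] 508 173 204 185 211
top spare_dish 0.61 [326.8 243. ] 374 321 341 233 254
side discard_box 0.67 [226.1 194.6] 4217 171 272 164 243
side flap 0.59 [205.8 182.8] 1758 171 269 165 201
side dish_center 0.75 [217.1 207.3] 357 208 230 197 215
side vial 0.44 [256.2 237.8] 153 253 261 231 249
side bottle 0.57 [281.8 215.8] 618 275 294 198 236
side spare_dish 0.77 [236.6 274.4] 420 227 250 265 287
```

```bash
cat >> h.py <<'E'
def B2W(p,P):
    x,y,a=p; P=np.atleast_2d(P).astype(float); c,s=np.cos(a),np.sin(a)
    return np.c_[x+c*P[:,0]-s*P[:,1], y+s*P[:,0]+c*P[:,1], P[:,2]]
def W2B(p,P):
    x,y,a=p; P=np.atleast_2d(P).astype(float); c,s=np.cos(a),np.sin(a); d=P[:,:2]-[x,y]
    return np.c_[c*d[:,0]+s*d[:,1], -s*d[:,0]+c*d[:,1], P[:,2]]
def model(q=0.):
    L=[]
    z=.078
    L+= [[(-.096,s*.036,z),(.094,s*.036,z)] for s in(1,-1)]
    L+= [[(-.096,s*.036,0),(-.096,s*.036,z)] for s in(1,-1)]
    L+= [[(-.096,-.036,0),(.094,-.036,0)],[(-.096,-.036,.07),(-.096,.036,.07)],[(0,-.032,.07),(0,.032,.07)],[(.094,-.036,0),(.094,-.036,z)]]
    f=lambda x,r:(x,.053+r*np.cos(.35-q),.09+r*np.sin(.35-q))
    c=[f(-.12,.004),f(-.12,.072),f(-.004,.072),f(-.004,.004)]
    L+=[[c[i],c[(i+1)%4]] for i in range(4)]
    return L
def crop(n,im,c,s,name,p=None,q=0.,extra=()):
    h=(90,65) ; x0,y0=int(c[0]-h[0]),int(c[1]-h[1]); 
    o=cv2.resize(im[y0:y0+2*h[1],x0:x0+2*h[0]],None,fx=s,fy=s,interpolation=cv2.INTER_CUBIC)
    if p is not None:
        for a,b in model(q):
            u=(proj(n,B2W(p,[a,b]))-[x0,y0]+.5)*s
            cv2.line(o,tuple(int(v) for v in u[0]),tuple(int(v) for v in u[1]),(0,255,0),1)
    for e in extra:
        u=(proj(n,e)[0]-[x0,y0]+.5)*s; cv2.circle(o,tuple(int(v) for v in u),3,(0,0,255),-1)
    cv2.imwrite(name,o)
E
python3 - <<'E'
from h import *
d=ray_z("top",(268.5,226),.085);print(d)
m=np.load("top_dish_center.npy");ys,xs=np.nonzero(m);print(xs.mean(),ys.mean())
print(ray_z("top",(xs.mean(),ys.mean()),.083))
m=np.load("side_dish_center.npy");ys,xs=np.nonzero(m);print(ray_z("side",(xs.mean(),ys.mean()),.083))
p=(d[0]+.05,d[1],0.06); print(p)
for n,c in(("top",(256,212)),("side",(225,205))):
    crop(n,cv2.imread(f"pics/{n}0.png"),c,4,f"pics/{n}1.png"); crop(n,cv2.imread(f"pics/{n}0.png"),c,4,f"pics/{n}2.png",p)
E
```

```text
[0.5083159  0.03381524 0.085     ]
268.735632183908 225.9241379310345
[0.50846937 0.03319929 0.083     ]
[0.5059607  0.03251941 0.083     ]
(np.float64(0.5583158976621584), np.float64(0.03381524339776042), 0.06)
```

View pics/top1.png

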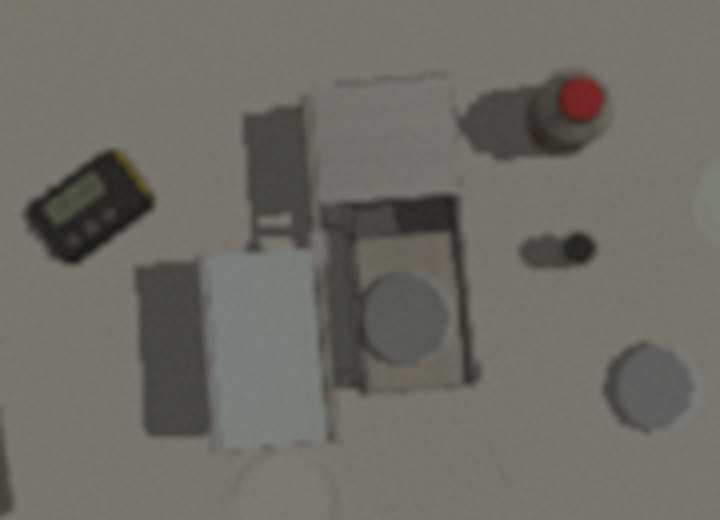

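View pics/top2.png

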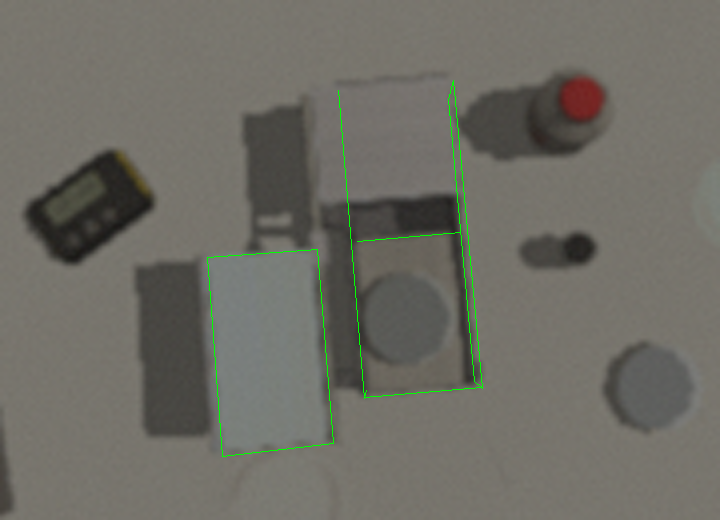

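View pics/side2.png

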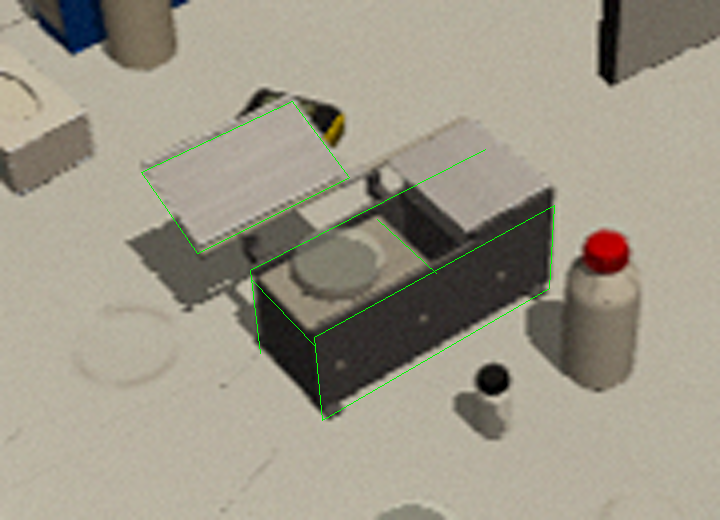

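```bash
cat >> h.py <<'E'
from scipy.spatial.transform import Rotation as Ro
P=(0.5592,0.0355,0.06)
def st():
    s=readout.get_state(); q=s["orientation"]; return s,Ro.from_quat([q[1],q[2],q[3],q[0]])
def target(bx,by,z,sgn=None,p=P):
    s,R=st(); M=R.as_matrix()
    a=p[2]; yb=np.array([-np.sin(a),np.cos(a),0])
    if sgn is None: sgn=np.sign(M[:,1]@yb)
    X=np.array([0,0,-1.]);Y=sgn*yb;T=Ro.from_matrix(np.c_[X,Y,np.cross(X,Y)])
    w=B2W(p,[[bx,by,z]])[0]
    print("tcp world",s["tcp_pos"].round(4),"box",W2B(p,s["tcp_pos"])[0].round(4),"t",round(s["clock"],2),"F",s["wrist_force"].round(2),"j",s["joint_pos"].round(2))
    print("target",w.round(4),"shift",(R.inv().apply(w-s["tcp_pos"])).round(4),"turn",(R.inv()*T).as_rotvec().round(4),"gap",s["finger_gap"])
E
python3 - <<'E'
from h import *
_,R=st();print(R.as_matrix().round(3))
target(-.098,.049,.2)
target(-.098,.049,.2,-1);target(-.098,.049,.2,1)
E
```

```text
[[ 0.     0.302  0.953]
 [ 0.     0.953 -0.302]
 [-1.     0.    -0.   ]]
tcp world [0.1737 0.5482 0.2314] box [-0.3541  0.5349  0.2314] t 0.8 F [ 0.72  0.51 -0.02] j [1.12 0.31 0.05 1.3  0.   1.43]
target [0.4584 0.0785 0.2   ] shift [ 0.0313 -0.3617  0.4133] turn [-3.668e-01  0.000e+00 -2.000e-04] gap 0.08517949960999355
tcp world [0.1737 0.5482 0.2314] box [-0.3541  0.5349  0.2314] t 0.8 F [ 0.72  0.51 -0.02] j [1.12 0.31 0.05 1.3  0.   1.43]
target [0.4584 0.0785 0.2   ] shift [ 0.0313 -0.3617  0.4133] turn [ 2.7748e+00 -2.0000e-04 -0.0000e+00] gap 0.08517949960999355
tcp world [0.1737 0.5482 0.2314] box [-0.3541  0.5349  0.2314] t 0.8 F [ 0.72  0.51 -0.02] j [1.12 0.31 0.05 1.3  0.   1.43]
target [0.4584 0.0785 0.2   ] shift [ 0.0313 -0.3617  0.4133] turn [-3.668e-01  0.000e+00 -2.000e-04] gap 0.08517949960999355
```

{"name": "drive_tool", "arguments": {
  "moves": [
    [[0,-0.036,0.041,-0.04,0,0,0],[0,-0.072,0.083,-0.08,0,0,0],[0,-0.108,0.124,-0.12,0,0,0],[0,-0.145,0.165,-0.16,0,0,0],[0,-0.18,0.206,-0.2,0,0,0]]
  ]
}}

```text
clock: 1.42
tcp_pos: [0.3164, 0.3129, 0.2316]
orientation: [0.706, 0.037, 0.706, -0.037]
wrist_force: [1.2, -0.6, 0.1]
finger_gap: 0.0855
```

Run:
```python
from h import *
target(-.098,.049,.2)
```

```text
tcp world [0.3164 0.3129 0.2316] box [-0.2257  0.2914  0.2316] t 1.43 F [ 1.23 -0.61  0.07] j [ 0.6   0.06 -0.27  1.24 -0.    0.7 ]
target [0.4584 0.0785 0.2   ] shift [ 0.0316 -0.2182  0.1658] turn [-0.1651  0.0009 -0.0006] gap 0.08551866586194687
```

{"name": "drive_tool", "arguments": {
  "moves": [
    [[0.006,-0.045,0.034,-0.04,0,0,0],[0.012,-0.09,0.068,-0.08,0,0,0],[0.019,-0.135,0.102,-0.12,0,0,0],[0.025,-0.18,0.136,-0.15,0,0,0],[0.0316,-0.2182,0.1658,-0.165,0,0,0]]
  ]
}}

```text
clock: 2.05
tcp_pos: [0.4594, 0.0765, 0.2001]
orientation: [0.707, -0.021, 0.706, 0.021]
wrist_force: [1.3, 1.7, 0.5]
finger_gap: 0.0852
```

Run:
```python
from h import *
ims={n:cams.read_camera(n) for n in("top","side")}
for n,c in(("top",(256,212)),("side",(210,190))):
    crop(n,ims[n],c,4,f"pics/{n}3.png",P,extra=[B2W(P,[[-.098,.049,.2]]),B2W(P,[[-.05,0,.085]])])
target(-.098,.049,.1)
```

```text
tcp world [0.4605 0.075  0.1994] box [-0.0961  0.0453  0.1994] t 2.15 F [ 0.73  0.05 -1.03] j [-0.01  0.12 -0.28  1.17 -0.   -0.06]
target [0.4584 0.0785 0.1   ] shift [ 0.0994  0.0037 -0.0021] turn [-0.0058  0.0016  0.0006] gap 0.08556338705208576
```

View pics/top3.png

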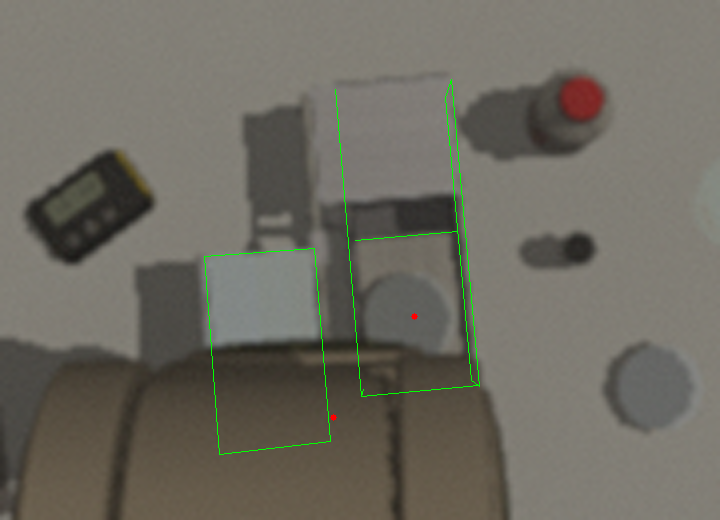

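View pics/side3.png

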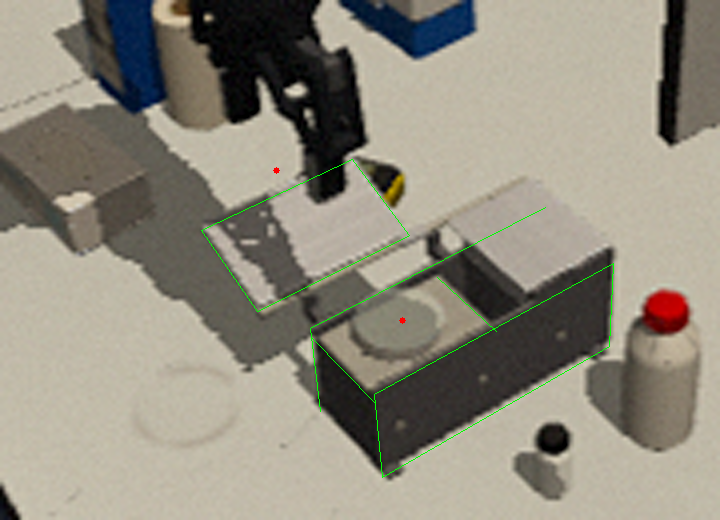

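Run:
```python
from h import *
for z in(.187,.2,.213):
    for y in (.045-.043,.045-.057):
        print(z,y,((proj("side",B2W(P,[[-.096,y,z]]))-[120,125]+.5)*4).round(0))
target(-.100,.051,.115)
```

```text
0.187 0.0020000000000000018 [[325. 227.]]
0.187 -0.012000000000000004 [[339. 240.]]
0.2 0.0020000000000000018 [[323. 210.]]
0.2 -0.012000000000000004 [[337. 223.]]
0.213 0.0020000000000000018 [[321. 193.]]
0.213 -0.012000000000000004 [[335. 205.]]
tcp world [0.4605 0.075  0.1994] box [-0.0961  0.0453  0.1994] t 2.15 F [ 0.73  0.05 -1.03] j [-0.01  0.12 -0.28  1.17 -0.   -0.06]
target [0.4563 0.0804 0.115 ] shift [ 0.0843  0.0057 -0.0041] turn [-0.0058  0.0016  0.0006] gap 0.08556338705208576
```

{"name": "drive_tool", "arguments": {
  "moves": [
    [[0.02,0.0057,-0.004,0,0,0,0],[0.045,0.0057,-0.004,0,0,0,0],[0.07,0.0057,-0.004,-0.006,0,0,0],[0.09,0.0057,-0.004,-0.006,0,0,0],[0.09,0.0057,-0.004,-0.006,0,0,0]]
  ]
}}

```text
clock: 2.78
tcp_pos: [0.4547, 0.0811, 0.1083]
orientation: [0.706, -0.022, 0.707, 0.021]
wrist_force: [-0.2, 0.2, 0.5]
finger_gap: 0.0853
```

Run:
```python
from h import *
ims={n:cams.read_camera(n) for n in("side",)}
for n,c in(("side",(210,190)),):
    crop(n,ims[n],c,4,f"pics/{n}4.png",P,extra=[B2W(P,[[-.1,.001,.122]]),B2W(P,[[-.05,0.003,.085]])])
target(-.100,.051,.063)
```

```text
tcp world [0.4556 0.0809 0.1093] box [-0.1007  0.0516  0.1093] t 2.83 F [ 0.15 -0.63 -0.28] j [ 0.    0.18 -0.45  0.95 -0.   -0.06]
target [0.4563 0.0804 0.063 ] shift [ 0.0463 -0.0006  0.0006] turn [0.0009 0.0003 0.0004] gap 0.0854676583715525
```

View pics/side4.png

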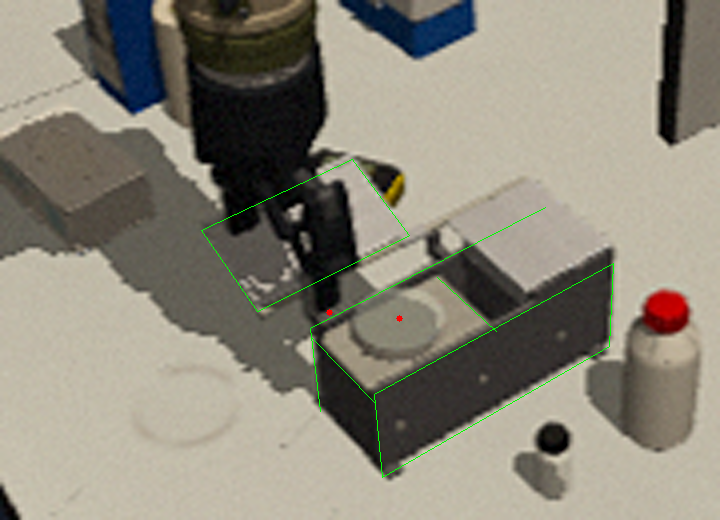

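{"name": "drive_tool", "arguments": {
  "moves": [
    [[0.01,0,0,0,0,0,0],[0.02,0,0,0,0,0,0],[0.03,0,0,0,0,0,0],[0.038,0,0,0,0,0,0],[0.038,0,0,0,0,0,0]]
  ]
}}

```text
clock: 3.45
tcp_pos: [0.4556, 0.0809, 0.0708]
orientation: [0.707, -0.022, 0.707, 0.021]
wrist_force: [0.8, 1.7, 3.0]
finger_gap: 0.0852
```

Run:
```python
from h import *
ims={n:cams.read_camera(n) for n in("side","top")}
for n,c in(("side",(210,190)),("top",(256,212))):
    crop(n,ims[n],c,4,f"pics/{n}5.png",P,q=.6,extra=[B2W(P,[[-.05,0.003,.085]])])
target(-.100,.051,.063)
```

```text
tcp world [0.4557 0.081  0.0714] box [-0.1006  0.0516  0.0714] t 3.55 F [0.07 1.13 3.48] j [ 0.    0.22 -0.5   0.85 -0.   -0.06]
target [0.4563 0.0804 0.063 ] shift [ 0.0084 -0.0006  0.0006] turn [0.0008 0.0001 0.0001] gap 0.08549849213532025
```

View pics/side5.png

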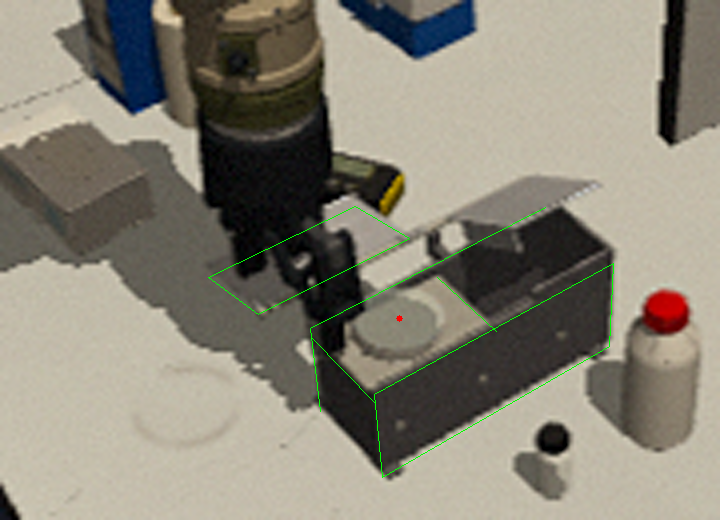

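View pics/top5.png

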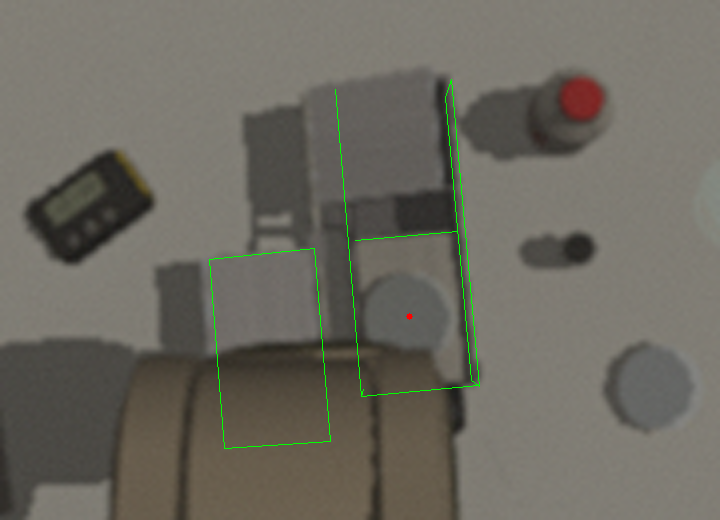

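{"name": "drive_tool", "arguments": {
  "moves": [
    [[0.004,0,0,0,0,0,0],[0.008,0,0,0,0,0,0],[0.009,0,0,0,0,0,0],[0.009,0,0,0,0,0,0],[0.009,0,0,0,0,0,0]]
  ]
}}

```text
clock: 4.18
tcp_pos: [0.4558, 0.081, 0.0625]
orientation: [0.707, -0.022, 0.707, 0.021]
wrist_force: [-0.7, -1.0, 4.2]
finger_gap: 0.0854
```

Run:
```python
from h import *
ims={n:cams.read_camera(n) for n in("side",)}
for n,c in(("side",(210,190)),):
    crop(n,ims[n],c,4,f"pics/{n}6.png",P,q=.7,extra=[B2W(P,[[-.05,0.003,.085]])])
target(-.036,.051,.063)
```

```text
tcp world [0.4558 0.081  0.0625] box [-0.1005  0.0516  0.0625] t 4.22 F [ 0.   -0.59  3.17] j [ 0.    0.23 -0.52  0.83 -0.   -0.06]
target [0.5202 0.0842 0.063 ] shift [-0.0005 -0.0007  0.0645] turn [0.0009 0.0003 0.0001] gap 0.08528526445198548
```

View pics/side6.png

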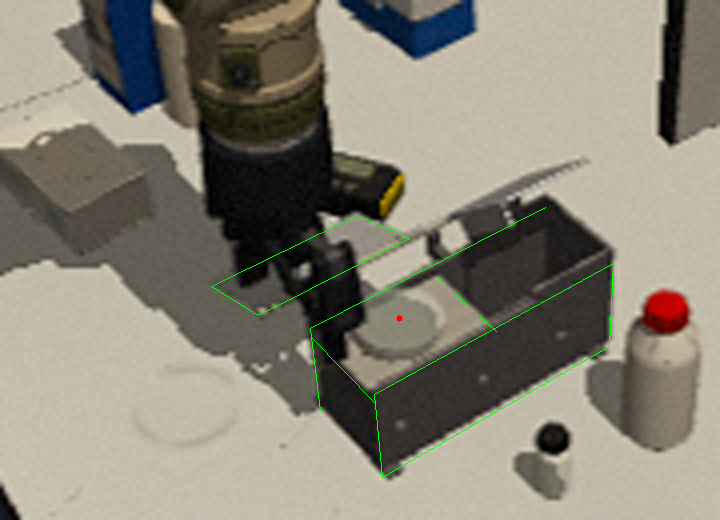

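{"name": "drive_tool", "arguments": {
  "moves": [
    [[0,0,0.008,0,0,0,0],[0,0,0.016,0,0,0,0],[0,0,0.024,0,0,0,0],[0,0,0.032,0,0,0,0],[0,0,0.04,0,0,0,0]]
  ]
}}

```text
clock: 4.85
tcp_pos: [0.4962, 0.0835, 0.0624]
orientation: [0.707, -0.022, 0.707, 0.022]
wrist_force: [-2.2, 1.4, 3.2]
finger_gap: 0.0855
```

Run:
```python
from h import *
ims={n:cams.read_camera(n) for n in("side",)}
for n,c in(("side",(210,190)),):
    crop(n,ims[n],c,4,f"pics/{n}7.png",P,q=.7,extra=[B2W(P,[[-.05,0.003,.085]])])
target(-.036,.051,.063)
```

```text
tcp world [0.4976 0.0835 0.0626] box [-0.0587  0.0516  0.0626] t 4.9 F [-0.56  1.19  3.57] j [ 0.01  0.3  -0.42  0.86  0.   -0.05]
target [0.5202 0.0842 0.063 ] shift [-0.0004 -0.0006  0.0227] turn [0.0008 0.0017 0.    ] gap 0.08552151530237562
```

View pics/side7.png

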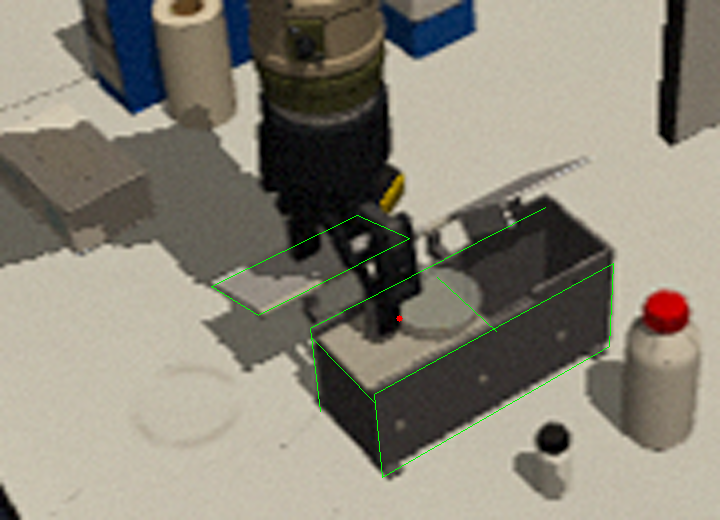

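{"name": "drive_tool", "arguments": {
  "moves": [
    [[0,0,0.008,0,0,0,0],[0,0,0.016,0,0,0,0],[0,0,0.024,0,0,0,0],[0,0,0.024,0,0,0,0],[0,0,0.024,0,0,0,0]]
  ]
}}

```text
clock: 5.52
tcp_pos: [0.523, 0.0851, 0.0631]
orientation: [0.708, -0.021, 0.705, 0.021]
wrist_force: [1.4, 2.3, 3.7]
finger_gap: 0.0853
```

Run:
```python
from h import *
ims={n:cams.read_camera(n) for n in("side","top")}
for n,c in(("side",(210,190)),("top",(256,212))):
    crop(n,ims[n],c,4,f"pics/{n}8.png",P,q=.7)
target(-.036,.051,.063)
```

```text
tcp world [0.5226 0.085  0.0631] box [-0.0335  0.0516  0.0631] t 5.62 F [2.24 1.3  1.81] j [ 0.01  0.34 -0.36  0.87  0.   -0.05]
target [0.5202 0.0842 0.063 ] shift [ 0.0001 -0.0006 -0.0025] turn [0.0006 0.0042 0.0001] gap 0.08540890711639097
```

View pics/side8.png

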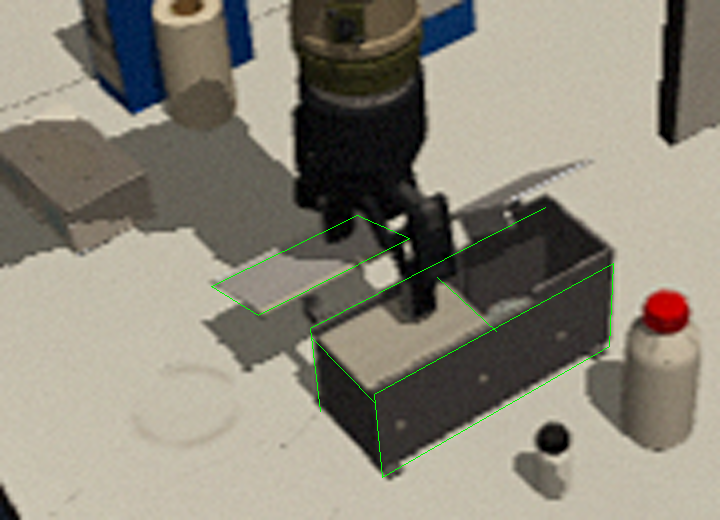

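View pics/top8.png

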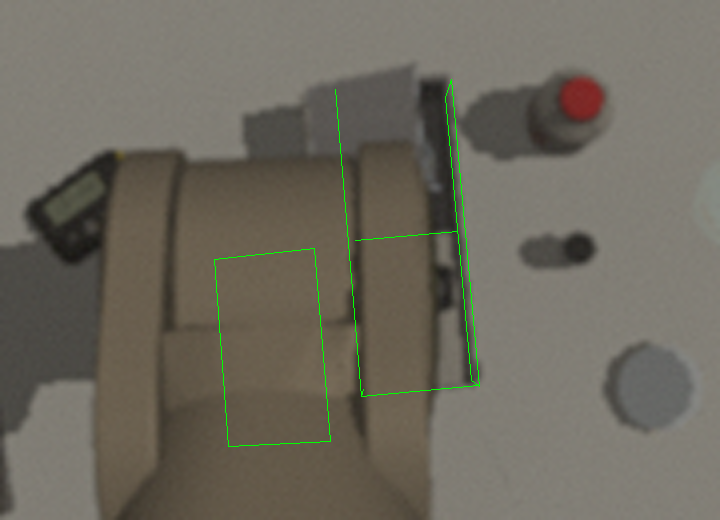

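The side picture shows the deck empty and the dish down in the well, near (510,308). Next I back off a little and lift.

{"name": "drive_tool", "arguments": {
  "moves": [
    [[0,0,-0.015,0,0,0,0],[-0.01,0,-0.025,0,0,0,0],[-0.022,0,-0.025,0,0,0,0],[-0.034,0,-0.025,0,0,0,0],[-0.046,0,-0.025,0,0,0,0]]
  ]
}}

```text
clock: 6.25
tcp_pos: [0.4976, 0.0834, 0.1099]
orientation: [0.708, -0.021, 0.705, 0.021]
wrist_force: [-0.9, 0.0, 0.5]
finger_gap: 0.0854
```

{"name": "drive_tool", "arguments": {
  "moves": [
    [[-0.025,0,0,0,0,0,0],[-0.05,0,-0.01,0,0,0,0],[-0.08,0.04,-0.03,0,0,0,0],[-0.1,0.08,-0.06,0,0,0,0],[-0.12,0.12,-0.08,0,0,0,0]]
  ]
}}

```text
clock: 6.88
tcp_pos: [0.4088, 0.1991, 0.2309]
orientation: [0.708, -0.021, 0.705, 0.021]
wrist_force: [1.6, 0.0, 0.8]
finger_gap: 0.0855
```

{"name": "drive_tool", "arguments": {
  "moves": [
    [[0,0.03,0,0,0,0,0],[0,0.07,0,0,0,0,0],[0,0.11,0,0,0,0,0],[0,0.15,0,0,0,0,0],[0,0.15,0,0,0,0,0]]
  ]
}}

```text
clock: 7.5
tcp_pos: [0.3995, 0.351, 0.2309]
orientation: [0.708, -0.022, 0.705, 0.023]
wrist_force: [-0.3, -0.6, -0.9]
finger_gap: 0.0856
```

Run:
```python
from h import *
ims={n:cams.read_camera(n) for n in("side","top")}
for n,c in(("side",(210,190)),("top",(256,212))):
    crop(n,ims[n],c,4,f"pics/{n}9.png",P,q=0)
    for nm in("dish_center","vial","bottle","spare_dish","timer"):
        print(n,nm,[(round(d["conf"],2),np.round(d["point"],0)) for d in finder.regions_of(n,nm)[:2]])
target(-.036,.051,.063)
```

```text
side dish_center []
side vial [(0.74, array([255., 240.]))]
side bottle [(0.59, array([283., 217.]))]
side spare_dish []
side timer [(0.63, array([217., 166.]))]
top dish_center []
top vial [(0.51, array([310., 208.]))]
top bottle [(0.89, array([309., 175.])), (0.16, array([243., 214.]))]
top spare_dish [(0.57, array([329., 243.]))]
top timer [(0.86, array([190., 199.]))]
tcp world [0.4    0.3485 0.231 ] box [-0.1402  0.322   0.231 ] t 8.1 F [-0.24 -0.64 -0.1 ] j [ 0.57  0.22 -0.07  1.27 -0.    0.51]
target [0.5202 0.0842 0.063 ] shift [ 0.1685 -0.2709  0.1036] turn [-0.0008  0.0047  0.    ] gap 0.08536604280067249
```

View pics/side9.png

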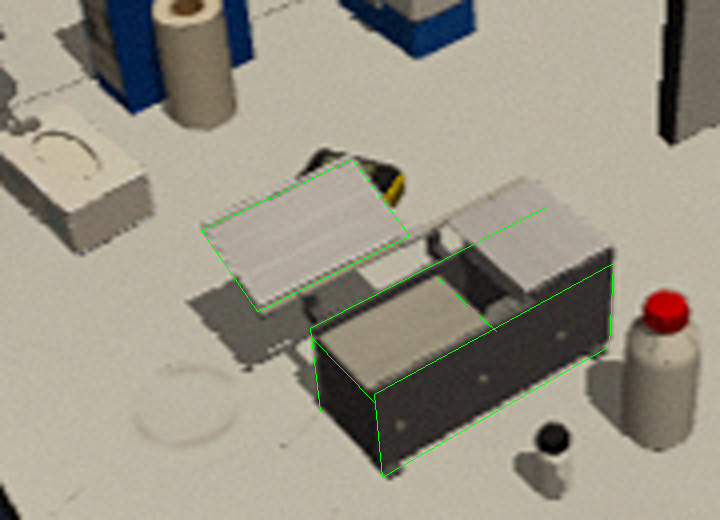

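View pics/top9.png

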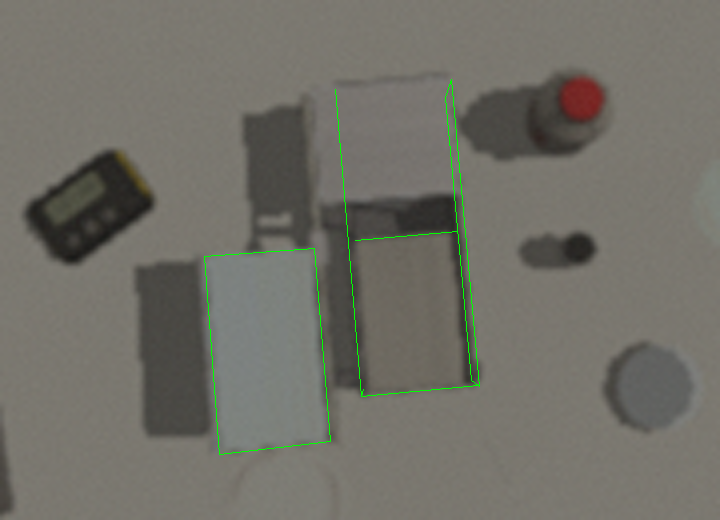

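Run:
```python
from h import *
im=cv2.imread("pics/side9.png"); cv2.imwrite("pics/side10.png",cv2.resize(im[200:350,400:620],None,fx=3,fy=3,interpolation=cv2.INTER_CUBIC))
for z in(.019,.04,.06): print(z,W2B(P,ray_z("side",(120+505/4,125+305/4),z)).round(3))
```

```text
0.019 [[0.051 0.023 0.019]]
0.04 [[0.037 0.006 0.04 ]]
0.06 [[ 0.025 -0.01   0.06 ]]
```

View pics/side10.png

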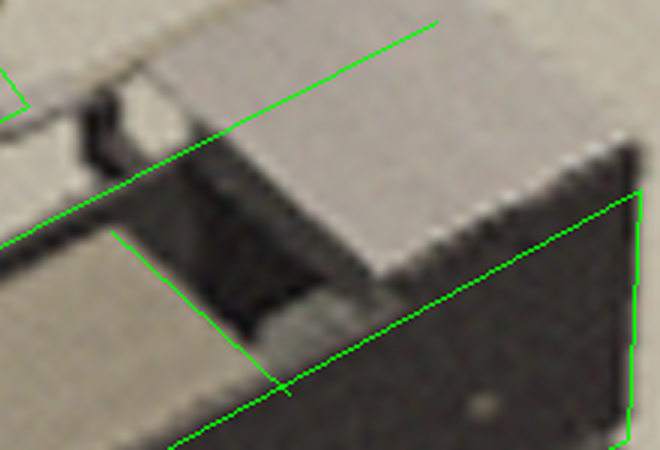

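Run:
```python
from h import *
env.hand_in(); print(readout.get_state()["clock"])
```

```text
the job is handed in; nothing more can be done
the job is handed in; nothing more can be done
```

The job is done and handed in at about 8 s of the 45 s allowed. The hand-in gives no verdict, so what follows is from my own checks.

**What I did:** with the gripper fully open, one fingertip pressed the plate down, opening the flap to about 0.7 rad with 3 to 4 N on the wrist. The other fingertip pushed the dish about 65 mm along the deck until it fell into the well. I then backed off, lifted clear and moved the arm away to the left.

**Last checks:**
- **Deck and flap:** both cameras show the deck empty and the press plate back on its shut outline. The robot touches nothing.
- **Dish:** the side camera shows part of it down in the well, in the same place before and after the flap closed. A dish lying flat on the floor fits that view, but the lid hides most of it, so I could not measure its height. The network did not find the dish in either picture, probably because it is covered.
- **Bystanders:** the vial, bottle, spare dish and timer all show in the top picture where they were at the start, within a few pixels. The network missed the spare dish in the side view, but it is unmoved in the top view.

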